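# Close the brick-slip mould: cover over the guide pins, latch across

### The job

Close the brick-slip mould on the bench: take the long steel cover by its wooden handle, lower it (do not drop it) over the mould's two guide pins until it lies flush on the mould, and let go of it. Then swing the mould's latch, which has an upright knob to push, round until it stops, pointing squarely across the cover. Leave the shorter cover, the tub and the tape measure where they are.

Things in the scene. Friction and masses are not known exactly. Their poses are not given: they have to be found in the camera images.
- mould_seat (a point): (All sizes in this list are in mm.) Fixed aluminium casting mould, an open rectangular frame 150 (x) x 260 (y) x 30 tall screwed to the bench, with a thin cast brick slip lying in its cavity. This point is the centre of the frame's flat top face, 30 above the bench: the cover rests on this face. Its y axis runs along the mould's length, x across it (the latch is on the +x side), z up. Everything written for the latch below uses this frame.
- pin_a (a point): Tip of one of the mould's two upright guide pins: 12 diameter, standing 28 above the top face, the uppermost 8 tapering to a 5 wide tip. On the mould's centre line, 90 from its centre towards -y.
- pin_b (a point): Tip of the other guide pin, the same, 90 from the mould's centre towards +y.
- latch_pivot (a point): Upright pivot axis of the mould's latch, at (60, -50) in the mould's frame, at the top of the latch arm (47 above the bench). The latch is a flat steel arm, 16 wide, 6 thick, its underside 41 above the bench (3 above the top of a seated cover), reaching 45 out from the pivot, with an upright round finger knob.
- latch_knob (a point): Half-way up the latch's upright finger knob: 12 diameter, from 47 to 82 above the bench, 32 out from the pivot. Pushing it sideways (about 2 N) swings the latch.
- latch (a joint): Angle of the latch, rad. 0: the arm points along the mould's -y, beside where the cover goes; it grows clockwise seen from above to its stop at 1.57, where the arm points along the mould's -x, squarely across the cover. Negative: pointing outward from the mould. It stays where it is left.
- cover_grip (a point): Centre of the wooden handle block of the long cover, a loose steel plate 80 (x) x 210 (y) x 8 thick, 0.3 to 0.55 kg, lying flat on the bench. The block stands on the plate's middle, 18 (x) x 50 (y) x 55 tall, so this point is 35.5 above the plate's underside. Two through holes of 16 diameter, 180 apart on the plate's y axis, 90 either side of the middle; it fits either way round.
- spare_grip (a point): Centre of the handle block of the shorter cover, for another mould: the same but 80 x 150 x 8 with its holes 120 apart. It does not fit this mould.
- tub: Bystander: grey round tub with a white lid, 72 mm diameter, 85 mm tall; origin at its underside.
- tape: Bystander: black tape measure, 65 x 30 x 62 mm; origin at its underside.
There are look-alikes about, which are no part of the job. What is shaped like the part that bears cover_grip but yellow is not meant.

How it is judged (in metres and radians):
On the way, in this order (a step that is already met when the one before it is completed fails the run):
1. the long cover is threaded on both pins, still in the gripper, part of the way down (horizontal distance between cover_grip and mould_seat below 0.006 m and angle between the y axis of cover_grip and the y axis of mould_seat, either way round below 0.06 rad and z of cover_grip in the frame of mould_seat between 0 and 0.0535 m and distance between the grasp point and cover_grip below 0.05 m), for 0.05 s.
2. the long cover lies flush on the mould, the latch not yet turned across (horizontal distance between cover_grip and mould_seat below 0.006 m and angle between the y axis of cover_grip and the y axis of mould_seat, either way round below 0.06 rad and z of cover_grip in the frame of mould_seat between 0.033 and 0.0375 m and angle between cover_grip's own z axis and vertical below 0.02 rad and value of joint latch below 0.8 rad), for 0.2 s.
At the end, for the whole second after the job is handed in: The long cover lies flush on the mould's top face over both pins (within 2 mm in height, level within 0.02 rad, centred within 6 mm, lengthwise within 0.06 rad) and the latch points across it (joint above 1.25 rad) (horizontal distance between cover_grip and mould_seat below 0.006 m and angle between the y axis of cover_grip and the y axis of mould_seat, either way round below 0.06 rad and z of cover_grip in the frame of mould_seat between 0.033 and 0.0375 m and angle between cover_grip's own z axis and vertical below 0.02 rad and value of joint latch above 1.25 rad); the robot touches nothing.
It fails at once if the shorter cover is moved by more than 30 mm (distance of spare_grip from where it was at the start of the episode above 0.03 m).
It fails at once if the tub or the tape measure is moved by more than 40 mm (distance of any of tub, tape from where it was at the start of the episode above 0.04 m).
It also fails if it takes over 61 s, if anything falls off the work surface, if the arm or the gripper's body presses on something with over 40 N, if the wrist force passes 120 N, or if a joint passes its speed limit or range.

### The arm

A 6-joint arm with a two-finger parallel gripper is mounted at the origin on the work surface. World frame = base frame: x ahead of the robot, y to its left, z up, the work surface at z = 0. Lengths are in mm, angles in rad, forces in N, time in s.
With the tool pointing down it reaches from about 275 to 825 mm from the base axis. Payload 5.2 kg.
Tool frame: the origin (TCP) lies at the very end of the fingers, on their centre line; the grasp point (between the pads) lies 19 mm behind it; z points along the fingers, y is the line along which they close (so a half turn about z gives the same grasp; the last joint's range is limited). The gripper opens to 93 mm and grips with 3 to 60 N. Pads are 15 mm wide; open, the fingers measure 128 mm over their backs; the gripper's body (75 mm by 188 mm) begins 65 mm behind the grasp point.
Start: joints at [-1.477, 0.259, 1.535, -0, 1.348, -0.203], TCP at [160.875, -525.951, 218.653] pointing down, gripper open.
Joint ranges: [-3.14, 3.14], [-0.91, 2.08], [0.19, 2.58], [-1.22, 4.36], [0.22, 2.71], [-3.12, 3.12]. Speed limits (rad/s): [2.57, 2.57, 3.14, 3.14, 3.14, 3.14].

### API

Orientations are given as [roll, pitch, yaw] about the fixed x, y, z axes, in that order (R = Rz(yaw) Ry(pitch) Rx(roll)).
In Python, from bench import robot gives the robot as it stands. The module is installed in compiled form; this text tells all that it offers. Calls block until the motion is done:
- robot.move_ptp(position, orientation): joint-space move of the TCP to a pose.
- robot.move_linear(position, ori=None, speed=150, f_stop=None): straight line of the TCP; ori=None keeps the orientation; speed is the mean speed in mm/s. With f_stop (N) it stops when the force on the tool has changed by that much, and returns True; else False.
- robot.move_j(angles): joint-space move.
- robot.move_gripper(opening): opening from 0.0 (shut) to 1.0 (fully open); the grip force is fixed at half the most; returns when the fingers have stopped.
- robot.sleep(seconds).
- robot.inverse_kinematics(position, orientation): joint angles nearest the present ones, or None.
- robot.get_image(name): name is "scene" or "side" or "wrist"; returns a dict with "img" (420x560x3 uint8, blue, green, red), "fovy" (degrees; the focal length in pixels is half the picture's height over the tangent of half this angle, whatever the lens; pixels are square), "cx", "cy" (the principal point, pixels), "eye" and "orientation" of the camera in the world. Camera axes: x right, y down, z forward; pixel columns grow to the right and rows downward; lengths in mm; the calibration is good to about 2 mm. A picture is of the moment at which its call begins. There is no depth.
A pose or a line that the arm cannot do raises robot.MotionError and nothing moves.
- robot.hand_in(): hands the job in; it is judged then, once.
Readings, each from a call of its own:
- robot.current_t(): time.
- robot.current_qpos(): joint angles.
- robot.current_joint_vel(): joint speeds.
- robot.current_joint_efforts(): joint torques, N m.
- robot.current_tcp_pos(): TCP position.
- robot.current_eef_rot(): TCP orientation.
- robot.current_contact_force(): force on the tool from outside, world axes, zero at the start.
- robot.current_ft_torque(): the same for the moment, N m.
- robot.current_gripper_width(): opening from 0.0 (shut) to 1.0 (fully open).
- robot.current_finger_force(): force on a finger pad.
Only numpy, scipy, OpenCV 4.12 (cv2) and the standard library are available. Lean on these libraries where they do the work, as an engineer would, in place of code of your own. Each camera call takes 0.05 s, during which the arm holds its last target. There are 200 camera calls.

## Working session

There is one attempt and no reset: what is moved stays moved. The work goes in short steps, each a Python script; the robot and the scene stay as the last script left them, time stands still between calls to the robot, and variables do not carry over. Pictures are saved under pics/ and viewed, at most 10 in all, crops included, and the job is handed in when it is done.

```bash
mkdir -p pics; cat > h.py <<'E'
import numpy as np, cv2
from scipy.spatial.transform import Rotation as Ro
from bench import robot
def snap(n,f):
    d=robot.get_image(n); cv2.imwrite(f'pics/{f}.png',d['img']); np.save(f'pics/{f}.npy',{k:v for k,v in d.items() if k!='img'},allow_pickle=True); return d
def mat(o):
    o=np.array(o,float)
    return o if o.shape==(3,3) else (Ro.from_euler('xyz',o).as_matrix() if o.size==3 else Ro.from_quat(o).as_matrix())
def ray(f,u,v):
    d=np.load(f'pics/{f}.npy',allow_pickle=True).item()
    fl=210/np.tan(np.radians(d['fovy'])/2)
    return np.array(d['eye'],float), mat(d['orientation'])@np.array([(u-d['cx'])/fl,(v-d['cy'])/fl,1])
def at(f,u,v,z):
    e,r=ray(f,u,v); return (e+r*(z-e[2])/r[2])[:2].round(1)
def proj(f,p):
    d=np.load(f'pics/{f}.npy',allow_pickle=True).item()
    fl=210/np.tan(np.radians(d['fovy'])/2)
    c=mat(d['orientation']).T@(np.array(p,float)-np.array(d['eye'])); return np.array([d['cx']+fl*c[0]/c[2],d['cy']+fl*c[1]/c[2]]).round(1)
E
python3 - <<'E'
from h import *
for n in ('scene','side','wrist'):
    d=snap(n,n+'0'); print({k:v for k,v in d.items() if k!='img'})
a=[cv2.imread(f'pics/{n}0.png') for n in('scene','side')]
cv2.imwrite('pics/s0big.png',cv2.resize(a[0],(800,600)))
print(robot.current_eef_rot(),robot.current_t())
E
```

```text
{'fovy': 49.801393535779525, 'cx': 271.88892381554604, 'cy': 211.09244012526855, 'eye': array([1185.97488966,  -94.22042939, 1138.90712221]), 'orientation': array([-2.56297359,  0.00836472,  1.39461594])}
{'fovy': 48.66364950829567, 'cx': 280.6644549746141, 'cy': 210.6417276737202, 'eye': array([-147.24176158,  802.5776997 ,  949.02772493]), 'orientation': array([-2.31019041,  0.00545397, -2.44929867])}
{'fovy': 65.13412121537391, 'cx': 281.18162607575437, 'cy': 213.21761919020037, 'eye': array([ 232.53633802, -503.74929801,  384.16988694]), 'orientation': array([ 2.86699610e+00,  1.53343930e-03, -1.27428179e+00])}
[-3.14023715e+00 -2.91302131e-04  2.96808074e-01] 0.15
```

View pics/s0big.png

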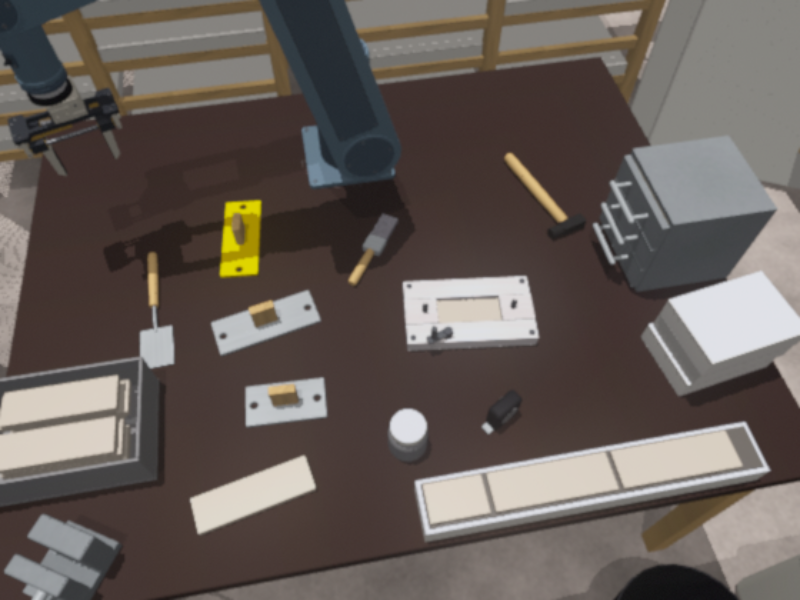

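View pics/side0.png

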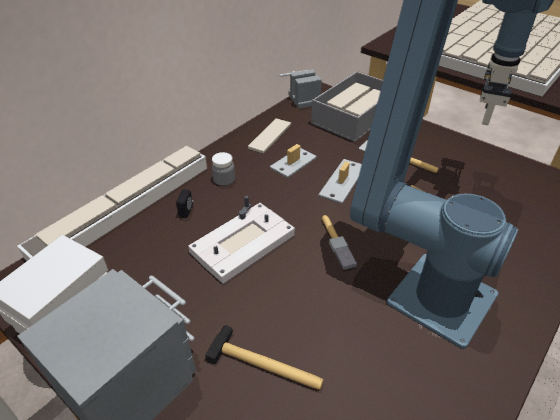

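The big scene view shows three candidate covers: steel at about (265,320), steel at about (286,400), and yellow at about (240,238), which is ruled out by its colour. The upper steel plate looks longer. The mould is at about (470,313), with its latch near (440,335). I'll confirm with a crop.

```bash
python3 - <<'E'
import cv2,numpy as np
a=cv2.imread('pics/scene0.png')
c1=cv2.resize(a[195:305,140:240],(400,440),interpolation=cv2.INTER_CUBIC)
c2=cv2.resize(a[185:255,275:385],(400,255),interpolation=cv2.INTER_CUBIC)
o=np.zeros((600,800,3),np.uint8); o[:440,:400]=c1;
o=np.zeros((440,800,3),np.uint8); o[:,:400]=c1; o[:255,400:]=c2
cv2.imwrite('pics/crop1.png',o)
E
```

```text
(no output)
```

View pics/crop1.png

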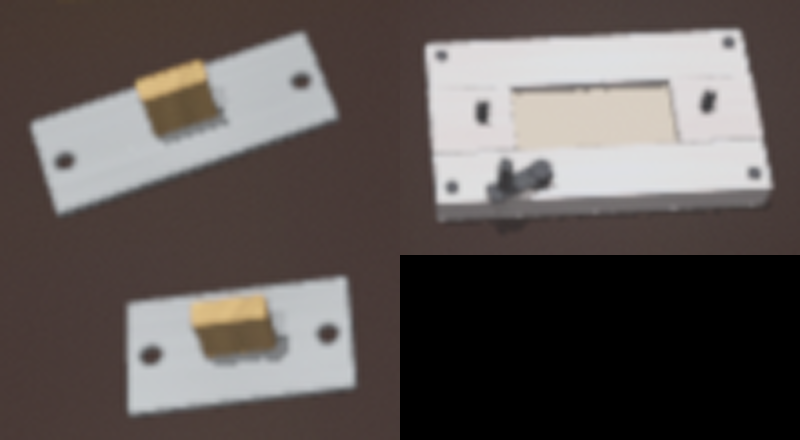

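The crop shows that the upper plate's holes, at crop (65,160) and (300,80), are farther apart than the lower plate's, at (151,355) and (327,333). I'll compute the distances to check.

```bash
python3 - <<'E'
from h import *
f='scene0'
A=lambda u,v,z:at(f,140+(u+.5)/4-.5,195+(v+.5)/4-.5,z)
B=lambda u,v,z:at(f,275+(u-399.5)/3.636-.5,185+(v+.5)/3.643-.5,z)
for n,p,q in(('up',(65,160),(300,80)),('lo',(151,355),(327,333))):
    a,b=A(*p,8),A(*q,8); print(n,a,b,(a+b)/2,np.linalg.norm(b-a),np.arctan2(*(b-a)[::-1])-np.pi/2)
s=[B(*p,30) for p in((442,55),(728,42),(452,187),(754,173))]
print('mould',s,sum(s)/4, [np.arctan2(*(s[i+1]-s[i])[::-1])-np.pi/2 for i in(0,2)])
# seat via corners of top face
s=[B(*p,30) for p in((426,44),(741,30),(435,207),(771,188))]
print('corn',s,sum(s)/4, [np.arctan2(*(s[i+1]-s[i])[::-1])-np.pi/2 for i in(0,2)])
print('pins base',B(482,124,30),B(708,113,30),'pivot',B(541,172,47),'arm end',B(496,192,44),'knobtop',B(506,162,82))
E
```

```text
up [ 476.5 -318.7] [ 438.6 -143.8] [ 457.55 -231.25] 178.9592691089232 0.2133959478941987
lo [ 641.  -266.9] [ 646.2 -147.6] [ 643.6  -207.25] 119.41327396901903 -0.0435600220143566
mould [array([439.1,  72.5]), array([468.9, 306. ]), array([562.6,  56.3]), array([592.6, 290.3])] [515.8   181.275] [np.float64(-0.1269369257890378), np.float64(-0.12750955821523813)]
corn [array([426. ,  61.7]), array([459.2, 319.9]), array([577.6,  39.9]), array([607.9, 299.3])] [517.675 180.2  ] [np.float64(-0.1278808042170576), np.float64(-0.11628107832779633)]
pins base [510.2  91. ] [532.6 270.6] pivot [571.4 123.9] arm end [580.8  86.6] knobtop [578.   93.1]
```

The upper plate has a hole spacing of 179 mm, so it is the long cover. The lower plate's is 119 mm, which makes it the spare. The estimated mould seat is (518,181) with yaw -0.126, and the latch is near -0.37 rad. Next I take wrist views above the mould and then the cover, in the same relative pose, so that calibration bias cancels.

```bash
python3 - <<'E'
from h import *
pi=np.pi
for s in(1,-1):
  for p,y in(((518,181,260),-.126),((457.5,-231,260),.213)):
    q=robot.inverse_kinematics(p,[pi,0,y+s*pi/2]); print(s,None if q is None else np.round(q,2))
def ok(s):
    return all((lambda q:q is not None and abs(q[5])<2.6)(robot.inverse_kinematics(p,[pi,0,y+s*pi/2])) for p,y in(((518,181,260),-.126),((457.5,-231,260),.213)))
s=1 if ok(1) else -1
print(s)
robot.move_ptp([518,181,260],[pi,0,-.126+s*pi/2]); snap('wrist','wm')
robot.move_ptp([457.5,-231,230],[pi,0,.213+s*pi/2]); snap('wrist','wc')
print(robot.current_t(), robot.current_tcp_pos())
a=[cv2.resize(cv2.imread(f'pics/{n}.png'),(800,600)) for n in('wm','wc')]
cv2.imwrite('pics/wmb.png',a[0]);cv2.imwrite('pics/wcb.png',a[1])
E
```

```text
1 [ 0.13  0.23  1.47 -0.    1.44  0.26]
1 [-0.69  0.17  1.55  0.    1.42 -0.9 ]
-1 [ 0.13  0.23  1.47  0.    1.44 -2.88]
-1 [-0.69  0.17  1.55 -0.    1.42  2.24]
1
4.5833 [ 457.93923394 -230.22849916  230.11343919]
```

View pics/wmb.png

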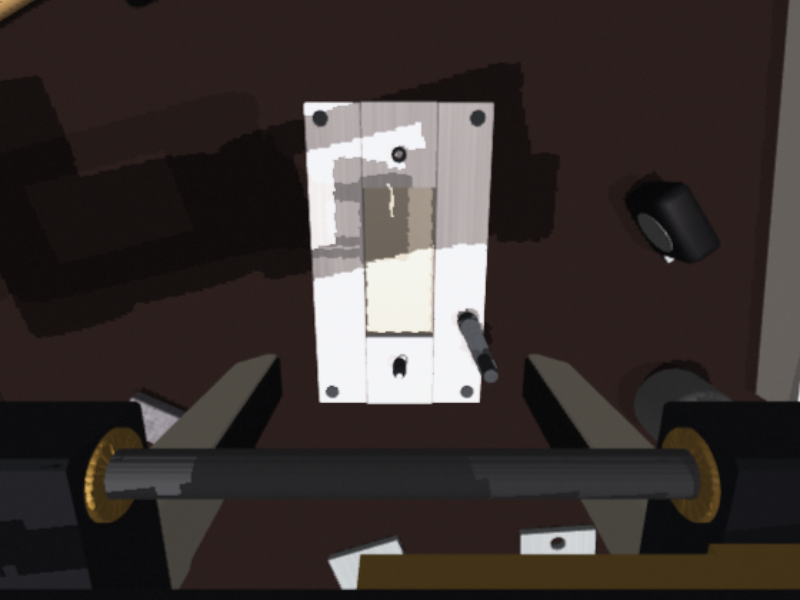

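View pics/wcb.png

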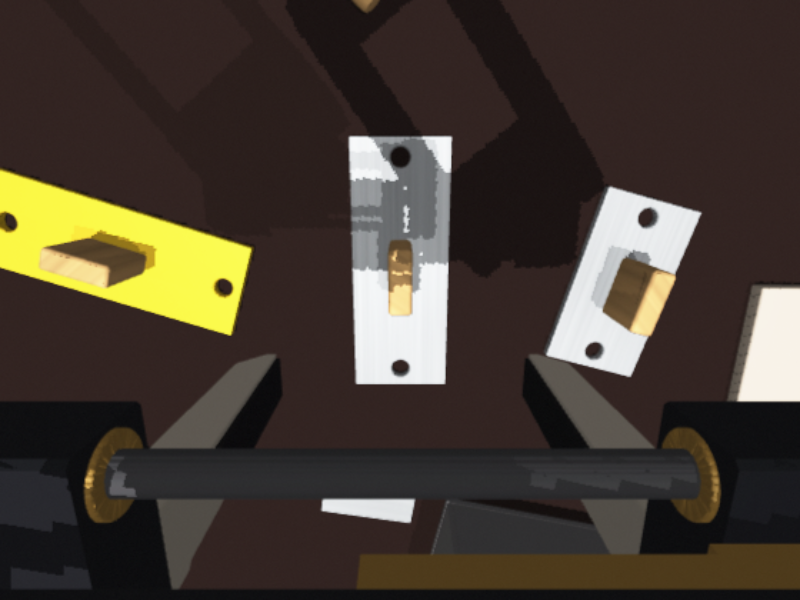

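Wrist view of the mould (800-px image): the screws are at (320,118), (478,118), (332,392) and (467,392), and the pin tips at about (399,154) and (400,372). Wrist view of the cover: the holes are at (400,157) and (400,368), and the handle is natural wood on a steel plate, so this is the right cover.

```bash
python3 - <<'E'
from h import *
k=560/800
W=lambda f,u,v,z:at(f,(u+.5)*k-.5,(v+.5)*k-.5,z)
a,b=W('wc',400,368,8),W('wc',400,157,8)
print('cover',a,b,(a+b)/2,np.linalg.norm(b-a),np.arctan2(*(b-a)[::-1])-np.pi/2)
s=[W('wm',*p,30) for p in((332,392),(320,118),(467,392),(478,118))]
print('mould',s,sum(s)/4,[np.arctan2(*(s[i+1]-s[i])[::-1])-np.pi/2 for i in(0,2)])
a,b=W('wm',400,372,58),W('wm',399,154,58)
print('pins',a,b,(a+b)/2,np.linalg.norm(b-a),np.arctan2(*(b-a)[::-1])-np.pi/2)
print('pivot',W('wm',466,318,47),'knob top',W('wm',490,376,82))
E
```

```text
cover [ 475.5 -321.6] [ 437.7 -145.8] [ 456.6 -233.7] 179.8179078957377 0.21179247083896824
mould [array([438.5,  69.1]), array([468.7, 303.9]), array([562.3,  53.2]), array([592.2, 288. ])] [515.425 178.55 ] [np.float64(-0.12791780038761247), np.float64(-0.1266607075912194)]
pins [505.1  93.2] [527.  268.2] [516.05 180.7 ] 176.36499085702923 -0.12449565141340524
pivot [566.1 130.3] knob top [577.1  91.3]
```

```bash
python3 - <<'E'
from h import *
pi=np.pi; h=pi/2
robot.move_ptp([457,-232.7,110],[pi,0,.212+h])
print(robot.move_linear([457,-232.7,20],speed=80,f_stop=15))
robot.move_gripper(0.0); print(robot.current_gripper_width(),robot.current_finger_force(),robot.current_tcp_pos())
robot.move_linear([457,-232.7,150],speed=120)
robot.move_ptp([516.5,180,150],[pi,0,-.127+h])
robot.move_linear([516.5,180,100],speed=60,f_stop=12)
robot.sleep(.3)
snap('wrist','w2'); print(robot.current_t(), robot.current_tcp_pos(),robot.current_eef_rot(),robot.current_contact_force(),robot.current_gripper_width())
cv2.imwrite('pics/w2b.png',cv2.resize(cv2.imread('pics/w2.png'),(800,600),interpolation=cv2.INTER_CUBIC))
snap('side','s2');snap('scene','c2')
E
```

```text
False
0.18955068158915903 30.000035762786865 [ 456.90177809 -232.6981823    19.95862137]
11.6667 [516.61423833 180.01070362 100.21933627] [ 3.14118352e+00 -9.05547783e-05  1.44379589e+00] [ 0.14824264  0.06436719 -4.55930449] 0.1945783732343469
```

View pics/w2b.png

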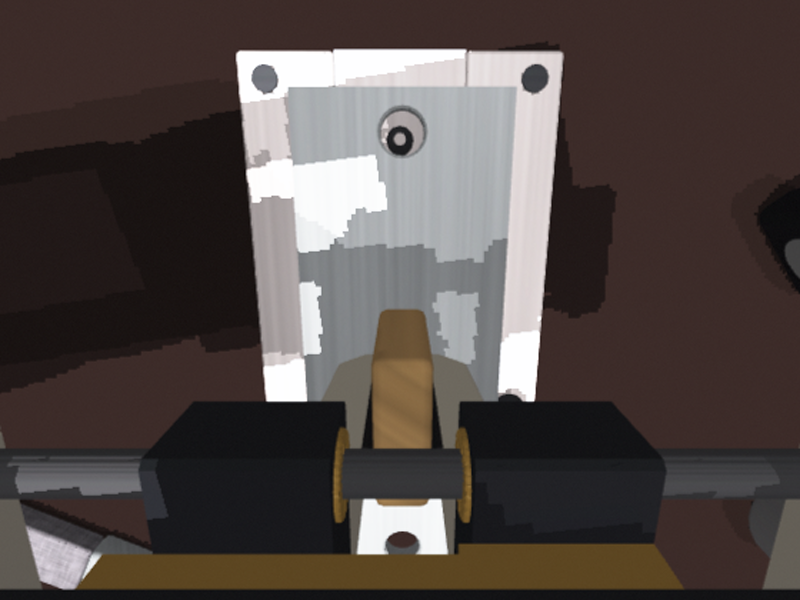

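The far hole is at (402,131) and pin b's tip at (400,139), which shows inside the hole. The yaw matches. I'll compute the residual offset.

```bash
python3 - <<'E'
from h import *
k=.7
W=lambda u,v,z:at('w2',(u+.5)*k-.5,(v+.5)*k-.5,z)
z=robot.current_tcp_pos()[2]-20+8
hole=W(402,131,z); pin=W(400,139,58); print(hole,pin,pin-hole)
s=[W(264,78,30),W(535,78,30)];e=[W(289,87,z),W(517,87,z)]
for p in(s,e): d=p[1]-p[0]; print(np.arctan2(d[1],d[0]),sum(p)/2)
a=-.127; R=np.array([[np.cos(a),-np.sin(a)],[np.sin(a),np.cos(a)]])
print('mould frame',R.T@(pin-hole))
E
```

```text
[527.6 268.9] [526.7 268.2] [-0.9 -0.7]
-0.1277336957912068 [530.1  296.35]
-0.1271582888699539 [529.8  283.15]
mould frame [-0.80409049 -0.80835542]
```

```bash
python3 - <<'E'
from h import *
x,y=515.8,179.4
robot.move_linear([x,y,100],speed=40)
print(robot.move_linear([x,y,60],speed=30,f_stop=10),robot.current_tcp_pos(),robot.current_contact_force())
robot.sleep(.2)
if robot.current_tcp_pos()[2]<62:
    print(robot.move_linear([x,y,49],speed=15,f_stop=8),robot.current_tcp_pos(),robot.current_contact_force())
print(robot.current_t(),robot.current_gripper_width())
E
```

```text
False [515.95889043 179.42375906  60.21092427] [ 0.2914642  -0.09257267 -4.15596417]
True [515.64764654 179.36548552  49.98380315] [-0.57317203  0.42597819  6.44808073]
14.3417 0.1945014120846921
```

The cover touched down at z ≈ 50, which is flush. I release it, rise and look.

```bash
python3 - <<'E'
from h import *
robot.move_gripper(0.5)
robot.move_linear([515.7,179.4,150],speed=120)
robot.move_gripper(0.0)
robot.move_linear([512.8,155,260],speed=150)
robot.sleep(.2)
snap('wrist','w3');print(robot.current_t(),robot.current_tcp_pos())
cv2.imwrite('pics/w3b.png',cv2.resize(cv2.imread('pics/w3.png'),(800,600),interpolation=cv2.INTER_CUBIC))
E
```

```text
18.025 [512.40151623 155.10194637 259.1007797 ]
```

View pics/w3b.png

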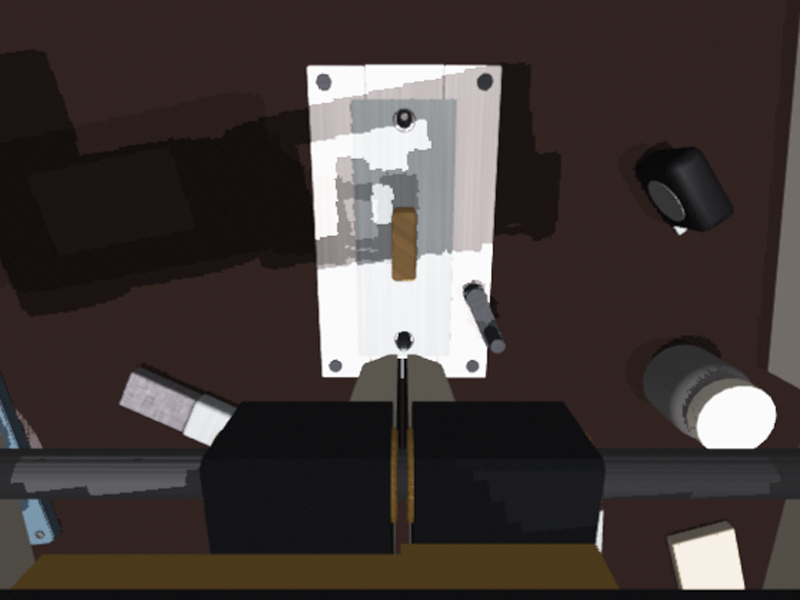

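The cover is seated, with both pins through the holes at (403,119) and (403,340). The knob's top is at (497,346) and the tub's lid at (736,415). Next I compute the latch angle and check the pusher's clearance.

```bash
cat > latch.py <<'E'
from h import *
S=np.array([515.7,179.4]); yaw=-.127; c,s=np.cos(yaw),np.sin(yaw); R=np.array([[c,-s],[s,c]])
def pose(phi,gap,z=58):
    d=np.array([-np.sin(phi),-np.cos(phi)]); t=np.array([-np.cos(phi),np.sin(phi)])
    p=S+R@(np.array([60,-50])+32*d-(13.5+gap)*t)
    return [*p,z],[np.pi,0,yaw-phi+np.pi]
E
python3 - <<'E'
from latch import *
W=lambda u,v,z:at('w3',(u+.5)*.7-.5,(v+.5)*.7-.5,z)
k=R.T@(W(497,346,82)-S)-[60,-50]; print('knob rel',k,'phi',np.arctan2(-k[0],-k[1]),'tub',W(736,415,85))
for phi in(-.4,1.57): p,o=pose(phi,15); print(np.round(p),np.round(robot.inverse_kinematics(p,o),2))
E
```

```text
knob rel [ 12.24987541 -29.48909046] phi -0.39371444588852766 tub [762.7   9.7]
[605.  99.  58.] [-0.02  0.51  1.57  0.    1.05 -1.86]
[534.  98.  58.] [-0.02  0.41  1.76 -0.    0.98  0.1 ]
```

```bash
python3 - <<'E'
from latch import *
p,o=pose(-.394,15,160); robot.move_ptp(p,o)
p,o=pose(-.394,15); print(robot.move_linear(p,o,speed=100,f_stop=15))
for phi in np.linspace(-.394,1.45,9):
    p,o=pose(phi,0); robot.move_linear(p,o,speed=50)
print(robot.current_contact_force())
hit=False
for phi in(1.52,1.58,1.63):
    hit=robot.move_linear(*pose(phi,0),speed=20,f_stop=8)
    print(phi,hit,robot.current_contact_force())
    if hit: break
p=np.array(robot.current_tcp_pos()); b=np.append(-R@np.array([0,1.])*12,0)
robot.move_linear(p+b,speed=60)
robot.move_linear(p+b+[0,0,130],speed=150)
robot.move_linear([490,80,300],speed=200)
snap('wrist','w4');snap('scene','c4');print(robot.current_t(),robot.current_contact_force())
a=cv2.imread('pics/w4.png');b=cv2.resize(cv2.imread('pics/c4.png')[170:310,240:400],(480,420),interpolation=cv2.INTER_CUBIC)
cv2.imwrite('pics/fin.png',cv2.resize(np.hstack([a,b]),(800,323)))
E
```

```text
False
[0.201318   0.43557866 0.02221723]
1.52 False [-0.00818832 -0.0897045  -0.67673705]
1.58 True [ 0.11221    -1.21426776  1.12010026]
27.225 [1.01085649 0.05265686 0.42103266]
```

View pics/fin.png

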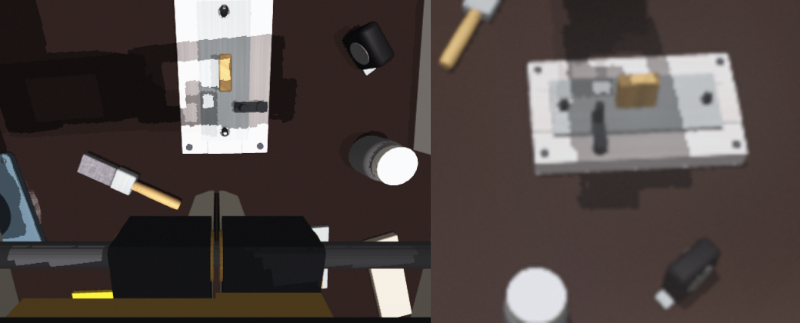

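The latch, at (235–267,105) in the wrist half, points squarely across the cover. The cover is flush, with both pins through it, and the robot is clear.

```bash
python3 -c "
from bench import robot
print(robot.hand_in())"
```

```text
the job is handed in; nothing more can be done
None
```

The long cover lies flush on the mould over both pins and is released, the latch was pushed to its stop squarely across it, and the job was handed in at about 27 s of the 61 s; no verdict was returned.

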